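# Close a jar with its lug lid by finding the thread backward

## Robot

A 7-joint arm with a two-finger parallel gripper is mounted at the origin on a cart in front of the work surface, level with it; the furniture and walls round the work are solid. World frame = base frame: x ahead of the robot, y to its left, z up, the work surface at z = 0. Lengths are in m, angles in rad, forces in N, time in s.
With the tool pointing down it reaches from about 0.4 to 0.9 m from the base axis. Payload 5.6 kg.
Tool frame: the origin (TCP) lies midway between the tips of the shut fingers; the grasp point (between the pads) lies 19 mm behind it; y points along the fingers, z is the direction in which the jaws open and shut, and the axes are right-handed (so a half turn about y gives the same grasp; the last joint's range is limited). The gripper opens to 92 mm and grips with 3 to 60 N. Pads are 20 mm wide; open, the fingers measure 128 mm over their backs; the gripper's body (75 mm by 189 mm) begins 69 mm behind the grasp point.
Start: joints at [-1.219, 0.468, -0.012, 1.603, 0.006, 1.071, -0.056], TCP at [0.25, 0.6, 0.215] pointing down, gripper open.
Joint ranges: [-2.53, 2.53], [-0.31, 2.02], [-1.57, 1.55], [0.28, 2.44], [-1.29, 4.43], [0.15, 1.84], [-2.92, 2.92]. Speed limits (rad/s): [2.57, 2.57, 3.14, 3.14, 3.14, 3.14, 3.14].

## Interface

Orientations are given as a 3x3 rotation matrix whose columns are the frame's x, y, z axes.
In Python, from station import env, effector, solver, viewer, workorder, search_frame, tip_of gives the robot as it stands. Calls block until the motion is done:
- env.reach(position, orientation): joint-space move of the TCP to a pose.
- env.movel(position, frame=None, rate=0.15): straight line of the TCP; frame=None keeps the orientation; rate is the mean speed in m/s.
- env.goto_joints(angles): joint-space move.
- effector.release() and effector.grasp(squeeze=None): open the fingers fully, or close them until they stop; squeeze is the grip in N (None keeps the last).
- env.pause(seconds).
- solver.inverse_kinematics(position, orientation): joint angles nearest the present ones, or None.
- env.sense(): the state.
- viewer.read_camera(name): name is "scene" or "top" or "wrist"; returns (picture, depth): 420x560x3 uint8, red, green, blue; 420x560 float32, m along the optical axis (not along the pixel's ray), 0 where there is no reading.
- viewer.camera_info(name): a dict with "intrinsics" (3x3 intrinsics, pixels), "dist_coeffs" ([k1, k2, p1, p2, k3] as OpenCV has them; the pictures are not rectified), "eye" and "rotation" of the camera in the world; the wrist camera has in their place "T_tool_cam" (4x4, takes a point from camera to tool coordinates, whose origin is the TCP and whose axes are the tool frame's). Camera axes: x right, y up, looking along -z (the intrinsics and any distortion apply to the point x, -y, -z); pixel columns grow to the right and rows downward; lengths in m; the calibration is good to about 2 mm. A picture is of the moment at which its call begins: read the wrist's pose just before it. camera_info takes no time and is no camera call.
A pose or a line that the arm cannot do raises env.PlanningError and nothing moves.
- workorder.finish_job(): hands the job in, once; it reports no verdict.
Trained networks look in the newest picture that a camera, given by its name, has taken for a name from the list of things; names that differ only in an ending like _2 or _b are one class to them, and where a whole thing is asked for, a point or a joint stands for the part that bears it (a point fixed in the world has none). Each returns a list of dicts, best first, with "score" (0 to 1); they miss things now and then, are a little off and sometimes report something else, mostly with a low value. They report only what shows in the picture. A call takes as long as a camera call. They do not tell look-alikes from the thing itself.
- search_frame(camera, name): "at" ([x, y, z] in m, in world coordinates, good to about 4 mm: the middle of the surface that is visible of it).
- tip_of(camera, name): "at" ([x, y, z] in m, in world coordinates, good to about 4 mm: a listed point, or the origin of a listed thing).
The state is a dict: "t": time; "joint_positions": joint angles; "joint_velocities": joint speeds; "tau": joint torques, N m; "ee_pos": TCP position; "tcp_rot": TCP orientation; "wrist_force": force on the tool from outside, world axes, zero at the start; "moment": the same for the moment, N m; "gripper_width": finger opening in m.
Only numpy, scipy, OpenCV 4.12 (cv2) and the standard library are available. Lean on these libraries where they do the work, as an engineer would, in place of code of your own. Each camera call takes 0.05 s, during which the arm holds its last target.

## Task

Close the open jar in the wooden rack with the loose metal lid, without cross-threading it: set the lid level on the mouth, turn it gently backward (anticlockwise from above) until it drops a step into the thread, then turn it forward (clockwise) until the thread has pulled it down snug on its rubber ring, and let go. Never force the lid against the jar, and leave the tape roll, the cup and the tub where they are.

Things in the scene. Friction and masses are not known exactly. Their poses are not given: they have to be found in the camera images.
- lid_mid (a point): Loose steel screw lid: a round cap with fluted side, 60 mm in diameter, 22 mm high, 50 to 85 g, lying mouth down on the table left or right of the rack. The point is its centre, 11 mm above its lower edge; z is its axis. Inside are four lugs, 90 degrees apart, not marked outside. Grip it across the diameter, low enough for a firm hold but above its lower edge.
- jar_rim (a point): Centre of the open jar's mouth, on top of the rubber ring, 136 mm above the table; z up. The neck (48 mm, thread crest 54 mm) goes 1 mm loose into the lid. The jar is fixed; its shoulder lies 24 mm below this point. lid_mid stands, in mm above (+) this point: +0.6 to -2.6 riding on the thread, -3.6 to -4.9 dropped in, -5.5 as the ring is met, -6.3 to -7.8 snug.
- jar_rack: Wooden rack, 214 x 96 x 42 mm, fixed, with two square glass jars 118 mm apart: the open one at the near end (origin: its axis, at table height; x runs along the rack), a lidded one at the far end. On the open jar's glass rim lies a fat rubber ring that yields 1 mm per 4 N, 3 mm at most. Over 35 N between lid and jar (all contacts added up, so some 15 N of clamping) is forcing.
- jar_thread (a point): The thread on the open jar's neck, on its axis 10 mm below jar_rim: four starts, 90 degrees apart, unmarked. Under 3 to 5 N of press a lid turned back rises 3.5 mm per rad and within 1.6 rad drops by 4 to 5 mm. Then forward it sinks 3.5 mm per rad, snug after 0.9 to 1.5 rad. Not dropped, forward it butts on hard stops. A drop of only 2 mm is a lug slipping off a stop: go on back.
- tape_roll: Roll of brown tape lying flat, 96 mm in diameter, 48 mm high, on the side of the rack where the lid is not; leave it there. Origin: centre of its underside.
- cup: Clear cup of yellow butterfat, 75 mm wide, 88 mm high, standing left behind the rack; leave it there. Origin: centre of its underside.
- tub: Low round tub of yellow butterfat, 118 mm in diameter, 46 mm high, standing far to the right; leave it there. Origin: centre of its underside.
There are look-alikes about, which are no part of the job. Of the things shaped like the part that bears lid_mid, the bare steel one is meant.

How it is judged:
By the outcome, as a careful person would: the job done as asked, in the order asked, and still so for the second after the job is handed in, with the robot touching nothing.
It also fails if it takes over 61 s, if anything falls off the work surface, if the arm or the gripper's body presses on something with over 40 N, if the wrist force passes 120 N, or if a joint passes its speed limit or range.

## Working session

There is one attempt and no reset: what is moved stays moved. The work goes in short steps, each a Python script; the robot and the scene stay as the last script left them, time stands still between calls to the robot, and variables do not carry over. Pictures are saved under pics/ and viewed, and the job is handed in when it is done.

```bash
ls; mkdir -p pics; python3 - <<'E'
from station import env, viewer, search_frame, tip_of
import cv2,numpy as np
for c in ["scene","top"]:
    p,d=viewer.read_camera(c); cv2.imwrite(f"pics/{c}0.png",p[:,:,::-1])
    i=viewer.camera_info(c); print(c,i["eye"],i["rotation"],i["intrinsics"],i["dist_coeffs"])
    for n in ["lid_mid","jar_rim","jar_rack","tape_roll","cup","tub"]:
        print(n,[(np.round(r["at"],4).tolist(),round(r["score"],2)) for r in tip_of(c,n)[:4]])
s=env.sense();print(s)
E
```

```text
pics
scene [-0.42052516 -0.47550669  1.05197753] [[ 0.43263197  0.62032454 -0.65423776]
 [-0.90155176  0.29297244 -0.31838901]
 [-0.00583089  0.72757447  0.68600393]] [[511.79230229   0.         285.38423029]
 [  0.         511.79230229 210.22226756]
 [  0.           0.           1.        ]] [-0.07948403  0.          0.          0.          0.        ]
lid_mid [([0.377, -0.0763, 0.0086], 0.95), ([0.4445, 0.2477, 0.0119], 0.61)]
jar_rim [([0.4582, 0.0589, 0.1359], 0.95)]
jar_rack [([0.4615, 0.059, -0.0017], 0.59)]
tape_roll [([0.448, -0.2135, -0.0013], 0.9)]
cup []
tub [([0.5257, -0.3917, 0.0018], 0.61)]
top [ 0.24625558 -0.02163712  1.52958086] [[ 1.05224577e-03  9.85604155e-01 -1.69066086e-01]
 [-9.99999115e-01  8.99385229e-04 -9.80723120e-04]
 [-8.14549242e-04  1.69066969e-01  9.85604229e-01]] [[545.01894787   0.         278.62575291]
 [  0.         545.01894787 206.27349748]
 [  0.           0.           1.        ]] [-0.20770086  0.          0.          0.          0.        ]
lid_mid [([0.3791, -0.0759, 0.0078], 0.85), ([0.4421, 0.2448, 0.0059], 0.83)]
jar_rim [([0.4636, 0.0574
[... 298 characters left out ...]
07143328, -0.0562958 ]), 'joint_velocities': array([ 0.00040325,  0.00142038,  0.00039751,  0.00034639, -0.0005048 ,
        0.00082199, -0.0014411 ]), 'tau': array([ 7.38355016e-05, -5.20259500e+01, -1.22601879e-02, -2.44007814e+01,
       -5.65769104e-02,  1.14696950e-02,  3.62321202e-05]), 'ee_pos': array([0.25002064, 0.59998313, 0.2145981 ]), 'tcp_rot': array([[ 9.23066967e-01,  3.63689516e-05,  3.84639277e-01],
       [-3.84639276e-01, -1.26047720e-05,  9.23066968e-01],
       [ 3.84192682e-05, -9.99999999e-01,  2.35387855e-06]]), 'wrist_force': array([-1.13256261,  0.31571088, -0.06328781]), 'moment': array([-0.04871405,  0.00407903, -0.04001641]), 'gripper_width': 0.09179267764132179}
```

View pics/scene0.png

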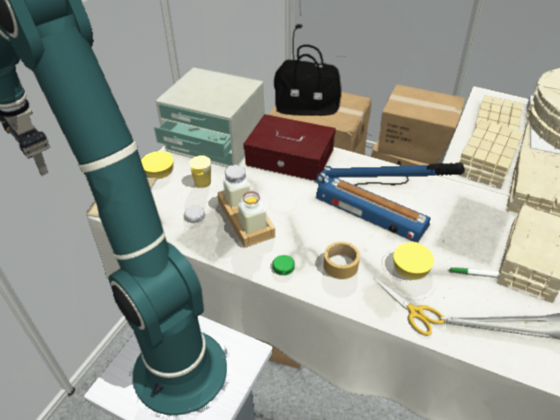

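View pics/top0.png

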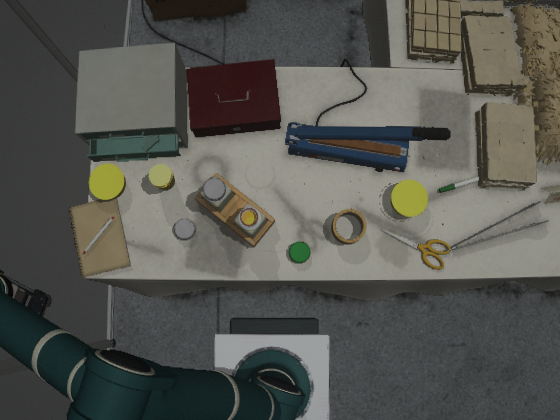

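The steel lid is left of the rack at about (0.443, 0.246), at scene pixel (194,213) and top pixel (184,229). The green one at top pixel (299,252) is a look-alike. The jar rim is at top pixel (249,217). Next I'll look with the wrist camera.

```bash
cat > h.py <<'E'
from station import env, effector, solver, viewer, workorder, search_frame, tip_of
import numpy as np, cv2
def R(yaw):  # jaw axis z at world angle yaw, y down
    z=np.array([np.cos(yaw),np.sin(yaw),0]); y=np.array([0,0,-1.]); x=np.cross(y,z)
    return np.stack([x,y,z],1)
def shot(name):
    s=env.sense(); p,d=viewer.read_camera("wrist"); i=viewer.camera_info("wrist")
    cv2.imwrite(f"pics/{name}.png",p[:,:,::-1]); np.savez(f"pics/{name}.npz",p=p,d=d,pos=s["ee_pos"],rot=s["tcp_rot"],K=i["intrinsics"],dist=i["dist_coeffs"],T=i["T_tool_cam"])
def cloud(name):
    f=np.load(f"pics/{name}.npz"); d=f["d"]; v,u=np.mgrid[:420,:560]
    n=cv2.undistortPoints(np.stack([u,v],-1).reshape(-1,1,2).astype(float),f["K"],f["dist"]).reshape(420,560,2)
    P=np.stack([n[...,0]*d,-n[...,1]*d,-d],-1)@f["T"][:3,:3].T+f["T"][:3,3]
    W=P@f["rot"].T+f["pos"]; W[d<=0]=np.nan
    return f["p"],W
E
python3 - <<'E'
from h import *
i=viewer.camera_info("wrist"); print(i["T_tool_cam"],i["intrinsics"],i["dist_coeffs"])
for yaw in np.linspace(-np.pi,np.pi,13)[:-1]:
    a=solver.inverse_kinematics(np.array([.458,.058,.2]),R(yaw)); b=solver.inverse_kinematics(np.array([.443,.246,.2]),R(yaw))
    print(round(yaw,2),None if a is None else a.round(2),None if b is None else b.round(2))
E
```

```text
[[ 7.66028088e-05 -9.71766361e-01 -2.35945194e-01 -6.56191003e-02]
 [ 5.58575628e-05  2.35945199e-01 -9.71766361e-01 -1.70344958e-01]
 [ 9.99999996e-01  6.12607092e-05  7.23545654e-05 -1.43097506e-03]
 [ 0.00000000e+00  0.00000000e+00  0.00000000e+00  1.00000000e+00]] [[375.35372507   0.         280.6795815 ]
 [  0.         375.35372507 208.52686201]
 [  0.           0.           1.        ]] [-0.08439928  0.          0.          0.          0.        ]
-3.14 [ 0.85  0.5  -1.3   2.01  0.56  1.06  2.43] [-0.38  0.26 -0.22  1.95  0.07  0.94  2.5 ]
-2.62 [-1.31  0.42  1.39  2.12 -0.49  1.   -2.28] [-1.59  0.56  1.37  2.02 -0.63  1.09 -2.55]
-2.09 [-1.31  0.42  1.39  2.12 -0.49  1.   -1.75] [-1.59  0.56  1.37  2.02 -0.63  1.09 -2.03]
-1.57 [-0.86  0.18  0.74  2.1  -0.15  0.91 -1.6 ] [-1.11  0.27  0.63  2.   -0.19  0.94 -1.95]
-1.05 [-0.78  0.17  0.66  2.1  -0.13  0.91 -1.1 ] [-1.03  0.26  0.54  1.99 -0.16  0.94 -1.46]
-0.52 [-0.72  0.17  0.58  2.09 -0.12  0.91 -0.59] [-0.95  0.25  0.44  1.99 -0.13  0.93 -0.97]
0.0 [-0.67  0.17  0.52  2.09 -0.1   0.91 -0.09] [-0.89  0.24  0.36  1.98 -0.11  0.93 -0.47]
0.52 [-0.61  0.16  0.46  2.09 -0.09  0.91  0.42] [-0.8   0.24  0.26  1.98 -0.08  0.93  0.03]
1.05 [-0.55  0.16  0.39  2.08 -0.08  0.91  0.93] [-0.71  0.24  0.16  1.97 -0.05  0.93  0.52]
1.57 [-0.49  0.16  0.32  2.08 -0.06  0.91  1.44] [-0.63  0.24  0.07  1.97 -0.02  0.93  1.02]
2.09 [-0.41  0.16  0.23  2.07 -0.05  0.91  1.94] [-0.55  0.25 -0.03  1.96  0.01  0.93  1.51]
2.62 [-0.33  0.16  0.14  2.07 -0.03  0.91  2.45] [-0.47  0.25 -0.12  1.96  0.04  0.94  2.01]
```

```bash
python3 - <<'E'
from h import *
env.reach(np.array([.443,.246,.15]),R(0.9)); print(env.sense()["t"],env.sense()["wrist_force"],env.sense()["joint_positions"].round(2))
shot("lid1")
for r in tip_of("wrist","lid_mid"): print(r["at"],r["score"])
print(env.sense()["t"])
p,W=cloud("lid1")
m=(W[...,2]>0.017)&(W[...,2]<0.03)&(np.hypot(W[...,0]-.443,W[...,1]-.246)<.05)
q=W[m]; print(m.sum(),np.median(q,0),cv2.minEnclosingCircle(q[:,:2].astype(np.float32)))
t=W[(np.abs(W[...,2])<0.01)];print("table",np.median(t[:,2]))
E
```

```text
2.2083 [0.79538347 0.11860561 0.56718792] [-0.73  0.31  0.18  2.02 -0.08  0.82  0.4 ]
[0.4416, 0.2467, 0.0112] 0.55
2.3083
3946 [0.44095464 0.24537421 0.02053115] ((0.4417610168457031, 0.2445974498987198), 0.03019118867814541)
table 0.0012913927821643911
```

View pics/lid1.png

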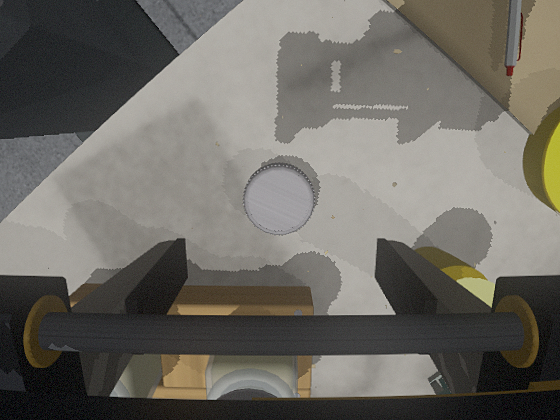

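The bare steel lid is centred at pixel (279,199), with nothing near it. Next I'll view the jar rim from opposed yaws, then the lid from the opposite yaw, to cancel camera bias.

```bash
python3 - <<'E'
from h import *
def an(n,c,z0,z1,r):
    p,W=cloud(n)
    m=(W[...,2]>z0)&(W[...,2]<z1)&(np.hypot(W[...,0]-c[0],W[...,1]-c[1])<r)
    q=W[m]; print(n,m.sum(),np.median(q,0).round(4),cv2.minEnclosingCircle(q[:,:2].astype(np.float32)))
env.reach(np.array([.458,.058,.24]),R(0.9)); shot("jar1"); 
for r in tip_of("wrist","jar_rim"): print(r["at"],r["score"])
an("jar1",(.458,.058),.130,.145,.04)
env.reach(np.array([.458,.058,.24]),R(0.9-np.pi)); shot("jar2")
for r in tip_of("wrist","jar_rim"): print(r["at"],r["score"])
an("jar2",(.458,.058),.130,.145,.04)
print(env.sense()["t"],env.sense()["joint_positions"].round(2))
env.reach(np.array([.4415,.2448,.15]),R(0.9-np.pi)); shot("lid2")
an("lid2",(.4415,.2448),.016,.03,.05)
for r in tip_of("wrist","lid_mid"): print(r["at"],r["score"])
print(env.sense()["t"],env.sense()["joint_positions"].round(2))
E
```

```text
[0.4586, 0.0562, 0.1386] 0.79
jar1 950 [0.4591 0.0552 0.1353] ((0.45867854356765747, 0.0568397119641304), 0.026604486629366875)
[0.459, 0.0569, 0.1383] 0.55
jar2 949 [0.4579 0.057  0.1353] ((0.45908957719802856, 0.05575258657336235), 0.026973633095622063)
5.7333 [-1.38  0.29  1.4   2.07 -0.33  1.05 -2.05]
lid2 3950 [0.4432 0.2439 0.0205] ((0.44211500883102417, 0.24489092826843262), 0.03038051351904869)
[0.4436, 0.2483, 0.0086] 0.73
6.675 [-1.45  0.52  1.15  2.06 -0.6   0.94 -2.22]
```

```bash
python3 -c "
import cv2,numpy as np
a=[cv2.imread(f'pics/{n}.png') for n in ('jar1','jar2')]
cv2.imwrite('pics/jj.png',cv2.resize(np.hstack(a),(800,300)))"
```

```text
(no output)
```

View pics/jj.png

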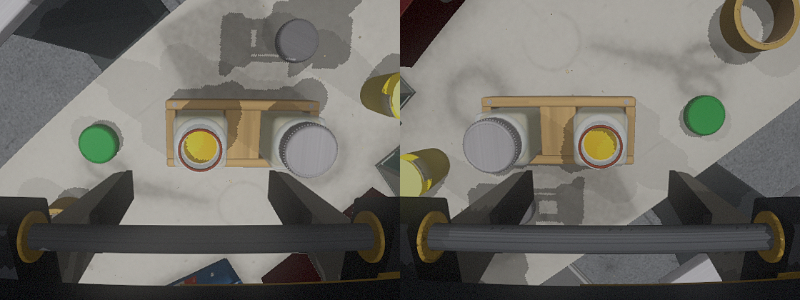

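The open jar's red ring shows in both views (montage pixels (200,149) and (600,147)). I'll refine the centres offline by projecting contours onto the known planes.

```bash
python3 - <<'E'
from h import *
from scipy.optimize import least_squares
def plane(n,uv,z):
    f=np.load(f"pics/{n}.npz"); q=cv2.undistortPoints(uv.reshape(-1,1,2).astype(float),f["K"],f["dist"]).reshape(-1,2)
    d=np.c_[q[:,0],-q[:,1],-np.ones(len(q))]@f["T"][:3,:3].T@f["rot"].T
    o=f["rot"]@f["T"][:3,3]+f["pos"]; s=(z-o[2])/d[:,2]; return o+d*s[:,None]
def fit(X):
    w=np.ones(len(X),bool)
    r=least_squares(lambda p:np.hypot(X[:,0]-p[0],X[:,1]-p[1])-p[2],[*X[:,:2].mean(0),.027],loss="soft_l1",f_scale=.0003)
    return r.x.round(5),np.std(r.fun).round(5)
for n,c in (("jar1",(.4589,.0563)),("jar2",(.4589,.0563))):
    p,W=cloud(n); hsv=cv2.cvtColor(p,cv2.COLOR_RGB2HSV)
    near=np.hypot(W[...,0]-c[0],W[...,1]-c[1])<.035
    red=((hsv[...,0]<8)|(hsv[...,0]>172))&(hsv[...,1]>90)&near&(W[...,2]>.12)
    v,u=np.nonzero(red); X=plane(n,np.c_[u,v],.1355)
    cen=X[:,:2].mean(0); print(n,red.sum(),cen)
    cs,_=cv2.findContours(red.astype(np.uint8),cv2.RETR_CCOMP,cv2.CHAIN_APPROX_NONE)
    cs=sorted(cs,key=len)[-2:]
    for k in cs: print(len(k),fit(plane(n,k.reshape(-1,2),.135)))
    cv2.imwrite(f"pics/{n}_m.png",red.astype(np.uint8)*255)
for n in ("lid1","lid2"):
    p,W=cloud(n)
    m=(W[...,2]>.0165)&(np.hypot(W[...,0]-.442,W[...,1]-.2448)<.05)
    k=max(cv2.findContours(m.astype(np.uint8),cv2.RETR_EXTERNAL,cv2.CHAIN_APPROX_NONE)[0],key=len)
    print(n,fit(plane(n,k.reshape(-1,2),.021)))
E
```

```text
jar1 419 [0.46811756 0.05419792]
56 (array([216.33872, 148.21656, 261.8099 ]), np.float64(0.00103))
292 (array([0.459  , 0.05585, 0.02216]), np.float64(0.00063))
jar2 482 [0.459074   0.05538271]
184 (array([0.45904, 0.05596, 0.02148]), np.float64(0.00048))
186 (array([0.45895, 0.05594, 0.02287]), np.float64(0.00039))
lid1 (array([ 0.94901, -0.16764,  0.51467]), np.float64(0.05096))
lid2 (array([-0.06073,  0.66367,  0.51587]), np.float64(0.05095))
```

```bash
python3 - <<'E'
from h import *
env.goto_joints([-0.73,0.31,0.18,2.02,-0.08,0.82,0.4])
env.movel(np.array([.4420,.2447,.05]),R(0.9),rate=.2)
s=env.sense(); print(s["t"],s["ee_pos"],s["wrist_force"])
env.movel(np.array([.4420,.2447,.0035]),R(0.9),rate=.06)
s=env.sense(); print(s["t"],s["ee_pos"],s["wrist_force"])
effector.grasp(30)
s=env.sense(); print(s["t"],s["ee_pos"],s["wrist_force"],s["gripper_width"])
env.movel(np.array([.4420,.2447,.06]),rate=.1)
s=env.sense(); print(s["t"],s["ee_pos"],s["wrist_force"],s["gripper_width"],s["joint_positions"].round(2))
shot("held1")
E
```

```text
9.5583 [0.44243655 0.24490302 0.05037672] [-0.1816737   0.29353078  0.63906464]
10.4833 [0.44220922 0.24477826 0.0036139 ] [-0.01236289 -0.74898089 -1.09287136]
11.0667 [0.44212849 0.24484598 0.003683  ] [ 0.21227735 -0.17747195  1.87506624] 0.059853922569590504
11.7833 [0.44166341 0.24455444 0.05973586] [-0.0013608  -0.26508577 -0.28573252] 0.059605616121613525 [-0.7   0.46  0.16  2.07 -0.12  0.62  0.44]
```

View pics/held1.png

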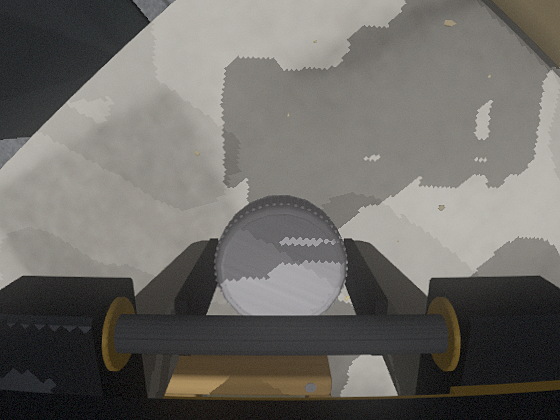

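The lid is held level between the pads, at about pixel (282,258). I'll check its pose in the tool frame, then carry it over the jar.

```bash
python3 - <<'E'
from h import *
def lidpose(n):
    f=np.load(f"pics/{n}.npz"); p,W=cloud(n); Q=(W-f["pos"])@f["rot"]
    m=(np.hypot(Q[...,0],Q[...,2])<.029)&(Q[...,1]<-.010)&(Q[...,1]>-.03)
    q=Q[m]; c=np.linalg.lstsq(np.c_[q[:,[0,2]],np.ones(len(q))],q[:,1],rcond=None)[0]
    print(n,m.sum(),"slope x,z",c[:2].round(4),"top",c[2].round(4), "x range",q[:,0].min().round(4),q[:,0].max().round(4),"z",q[:,2].min().round(4),q[:,2].max().round(4))
lidpose("held1")
J=np.array([.4590,.0559])
env.movel(np.array([.4420,.2447,.20]),rate=.25)
# go above the jar, yaw 0
env.reach(np.array([*J,.20]),R(0.1))
env.pause(.4)
for k in range(5):
    s=env.sense(); print(s["t"],s["ee_pos"].round(4),s["wrist_force"].round(2),s["moment"].round(3)); env.pause(.05)
print(s["joint_positions"].round(2),s["gripper_width"])
shot("over1"); lidpose("over1")
# can we do the yaw range
for y in (-1.8,-1,1,1.8,2.1):
    a=solver.inverse_kinematics(np.array([*J,.14]),R(y)); print(y,None if a is None else a.round(2))
E
```

```text
held1 11833 slope x,z [-0.0062  0.0016] top -0.0169 x range -0.029 0.0225 z -0.0289 0.029
13.725 [0.459  0.0565 0.1999] [ 0.07  0.83 -0.67] [-0.057  0.072  0.034]
13.775 [0.459  0.0563 0.2   ] [-0.54  0.19  0.18] [-0.143  0.117 -0.017]
13.825 [0.459  0.0562 0.2   ] [-0.23 -0.19 -1.37] [-0.022 -0.012 -0.038]
13.875 [0.459  0.0561 0.2   ] [-0.43  0.8  -0.8 ] [-0.099  0.099 -0.   ]
13.925 [0.459 0.056 0.2  ] [ 0.28  0.9  -0.72] [-0.072  0.073  0.032]
[-0.58  0.16  0.43  2.08 -0.09  0.91 -0.  ] 0.05986507858196868
over1 11994 slope x,z [-0.0114  0.005 ] top -0.0168 x range -0.029 0.0229 z -0.029 0.029
-1.8 [-0.78  0.29  0.69  2.15 -0.26  0.78 -1.73]
-1 [-0.68  0.27  0.56  2.14 -0.21  0.77 -0.98]
1 [-0.46  0.26  0.31  2.13 -0.11  0.77  0.92]
1.8 [-0.36  0.25  0.19  2.13 -0.07  0.77  1.68]
2.1 [-0.33  0.25  0.15  2.12 -0.05  0.77  1.96]
```

View pics/over1.png

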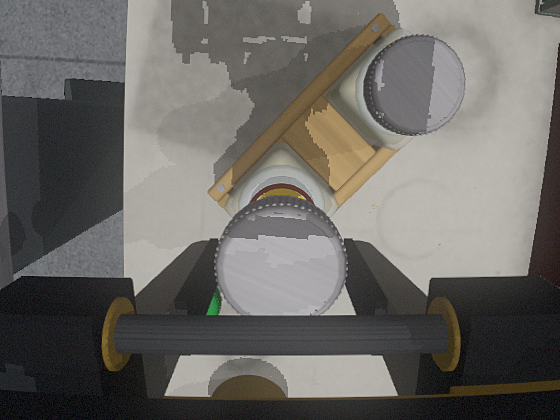

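```bash
cat >> h.py <<'E'
J=np.array([.4590,.0559])
def F(n=4):
    a=[];m=[]
    for k in range(n):
        s=env.sense(); a.append(s["wrist_force"]); m.append(s["moment"])
        if k<n-1: env.pause(.02)
    return np.mean(a,0),np.mean(m,0),s
E
python3 - <<'E'
from h import *
f=np.load("pics/over1.npz"); p,W=cloud("over1"); Q=(W-f["pos"])@f["rot"]
m=(np.abs(Q[...,2])<.006)&(Q[...,1]<-.005)&(Q[...,1]>-.03)&(Q[...,0]<.02)
print("edge x at top",np.sort(Q[m][Q[m][:,1]<-.015][:,0])[:8].round(4))
m=(np.hypot(Q[...,0],Q[...,2])<.035)&(Q[...,1]<-.015)&(Q[...,1]>-.022)&(Q[...,0]<-.015)
k=Q[m]
# circle fit: per z bin min x
for z in (-.02,-.01,0,.01,.02):
    b=k[np.abs(k[:,2]-z)<.001]; print(z,b[:,0].min().round(4) if len(b) else None, -np.sqrt(.03**2-z*z).round(4))
t=env.sense()["t"]; print([env.sense()["wrist_force"][2].round(2) for _ in range(4)],env.sense()["t"]-t)
env.movel(np.array([*J,.150]),R(.1),rate=.1); t1=env.sense()["t"]
env.movel(np.array([*J,.144]),R(.1),rate=.05); t2=env.sense()["t"]; env.movel(np.array([*J,.143]),R(.1),rate=.05); t3=env.sense()["t"]
print(t1,t2-t1,t3-t2)
env.pause(.2); f,m,s=F(8); print(f.round(2),m.round(3),s["ee_pos"].round(4),s["t"])
E
```

```text
edge x at top [-0.0297 -0.0288 -0.0285 -0.0285 -0.0284 -0.0284 -0.0284 -0.0284]
-0.02 -0.0213 -0.0224
-0.01 -0.0267 -0.0283
0 -0.0297 -0.03
0.01 -0.0269 -0.0283
0.02 -0.0214 -0.0224
[np.float64(-0.96), np.float64(-0.96), np.float64(-0.96), np.float64(-0.96)] 0.0
14.675 0.26670000000000016 0.25
[-0.04 -0.03 -0.41] [-0.064  0.034 -0.007] [0.459  0.0559 0.143 ] 15.5083
```

```bash
python3 - <<'E'
from h import *
f0=np.array([-.04,-.03,-.5]); m0=np.array([-.064,.034,-.007])
for z in [.140,.138,.1365,.135,.1335,.132,.131,.130,.1293]:
    env.movel(np.array([*J,z]),R(.1),rate=.05)
    f,m,s=F(3); f=f-f0; print(z,s["ee_pos"].round(4),f.round(2),(m-m0).round(3),round(s["t"],2))
    if f[2]>2.5 or np.hypot(f[0],f[1])>4: break
E
```

```text
0.14 [0.4589 0.0559 0.1398] [ 0.72  0.05 -0.58] [-0.029  0.048 -0.012] 15.79
0.138 [0.459  0.0559 0.1379] [ 0.03  0.36 -0.17] [0.006 0.05  0.041] 16.07
0.1365 [0.459  0.0559 0.1365] [ 0.33  0.16 -0.47] [0.002 0.009 0.016] 16.36
0.135 [0.459  0.0559 0.1349] [-0.22 -0.16 -0.49] [-0.047  0.048  0.019] 16.64
0.1335 [0.4589 0.0559 0.1334] [ 0.31  0.17 -0.14] [ 0.02  -0.005  0.02 ] 16.93
0.132 [0.459  0.0559 0.132 ] [ 0.25  0.13 -0.5 ] [0.034 0.034 0.008] 17.21
0.131 [0.4591 0.056  0.131 ] [ 0.53  0.74 -0.6 ] [ 0.131 -0.067 -0.019] 17.49
0.13 [0.4591 0.056  0.13  ] [ 0.56  1.91 -0.35] [ 0.219 -0.134 -0.008] 17.77
0.1293 [0.4591 0.056  0.1293] [1.1  1.19 0.15] [ 0.293 -0.114  0.007] 18.06
```

```bash
python3 - <<'E'
from h import *
f0=np.array([-.04,-.03,-.6]); m0=np.array([-.064,.034,-.007])
c=J+[.0002,.0003]
for z in [.1287,.1281,.1275,.1269,.1263,.1258,.1253]:
    env.movel(np.array([*c,z]),R(.1),rate=.05)
    f,m,s=F(4); f=f-f0; print(z,c.round(5),s["ee_pos"].round(4),f.round(2),(m-m0).round(3),round(s["t"],2))
    if f[2]>2.5 or np.hypot(f[0],f[1])>4: break
    c=c+np.clip(f[:2]*.0001,-.0002,.0002)
E
```

```text
0.1287 [0.4592 0.0562] [0.4591 0.0561 0.1286] [ 0.51  0.69 -0.16] [ 0.194 -0.09  -0.03 ] 18.36
0.1281 [0.45925 0.05627] [0.4591 0.0562 0.128 ] [-0.06  0.2   0.08] [ 0.101 -0.038  0.023] 18.66
0.1275 [0.45925 0.05629] [0.4592 0.0562 0.1274] [ 0.5  -0.33 -0.25] [ 0.049 -0.025  0.008] 18.96
0.1269 [0.4593  0.05626] [0.4593 0.0562 0.1269] [-0.15  0.16 -0.39] [ 0.035  0.023 -0.   ] 19.26
0.1263 [0.45928 0.05627] [0.4594 0.0563 0.1264] [0.17 0.14 1.65] [ 0.052  0.06  -0.013] 19.56
0.1258 [0.4593  0.05628] [0.4595 0.0563 0.1261] [-0.96  0.28  5.73] [-0.005  0.25  -0.023] 19.86
```

```bash
cat >> h.py <<'E'
def step(c,z,y,f0,n=3):
    env.movel(np.array([c[0],c[1],z]),R(y),rate=.05)
    f,m,s=F(n); f=f-f0
    print(f"y{y:.2f} zc{z*1e3:.2f} z{s['ee_pos'][2]*1e3:.2f} f{f.round(1)} m{m.round(2)} t{s['t']:.2f}")
    return f,m,s
E
python3 - <<'E'
from h import *
f0=np.array([-.04,-.03,-.6])
c=np.array([.4593,.0563]); z=.1259; y=.1
f,m,s=F(4); fz=(f-f0)[2]; zlo=None
while y<1.0:
    y+=.06
    z+=np.clip((fz-4)*.00006,-.0008,.0005)+(.00015 if fz>2.5 else 0)
    f,m,s=step(c,z,y,f0); fz=f[2]
    c=c+np.clip(f[:2]*.00005,-.0001,.0001)
    if fz>13 or np.hypot(*f[:2])>8: print("high"); z+=.0005; step(c,z,y,f0); break
    if fz<1: print("low"); break
np.savez("st.npz",c=c,z=z,y=y)
E
```

```text
y0.16 zc126.16 z126.74 f[-1.1  0.7  8.4] m[ 0.12  0.44 -0.04] t20.19
y0.22 zc126.57 z127.43 f[-2.1  0.4 10.9] m[0.11 0.59 0.01] t20.48
y0.28 zc127.13 z128.10 f[-0.2 -0.6 10.1] m[-0.17  0.27  0.11] t20.76
y0.34 zc127.65 z128.44 f[-0.8  0.3  8.5] m[0.03 0.18 0.07] t21.04
y0.40 zc128.07 z128.64 f[-0.3 -0.   6.9] m[0.03 0.08 0.04] t21.32
y0.46 zc128.40 z128.57 f[1.  1.1 4.1] m[ 0.07 -0.22  0.02] t21.61
y0.52 zc128.55 z128.21 f[0.7 0.1 0.3] m[ 0.09 -0.13  0.01] t21.89
low
```

```bash
python3 - <<'E'
from h import *
f0=np.array([-.04,-.03,-.6]); S=np.load("st.npz"); c=S["c"]; z=float(S["z"]); y=float(S["y"])
for k in range(9):
    z-=.0006
    f,m,s=step(c,z,y,f0)
    c=c+np.clip(f[:2]*.00005,-.0001,.0001)
    if f[2]>2.5 or np.hypot(*f[:2])>6: break
np.savez("st.npz",c=c,z=z,y=y)
E
```

```text
y0.52 zc127.95 z127.74 f[ 0.6 -0.1 -1. ] m[ 0.03 -0.08 -0.04] t22.18
y0.52 zc127.35 z127.35 f[-0.3  0.2  1.2] m[-0.04  0.19  0.02] t22.46
y0.52 zc126.75 z127.24 f[-2.6 -0.5  7.3] m[-0.11  0.6   0.  ] t22.74
```

It came down only 1.3 mm, which is a lug slipping off a stop rather than the drop, so I'll go on back.

```bash
python3 - <<'E'
from h import *
f0=np.array([-.04,-.03,-.6]); S=np.load("st.npz"); c=S["c"]; z=float(S["z"]); y=float(S["y"])
fz=7.3; hi=0
while y<1.9:
    y+=.05
    z+=np.clip((fz-4)*.00008,-.0006,.0006)+(.00014 if fz>2.5 else 0)
    f,m,s=step(c,z,y,f0); fz=f[2]; a=s['ee_pos'][2]; hi=max(hi,a)
    c=c+np.clip(f[:2]*.00005,-.0001,.0001)
    if fz>13 or np.hypot(*f[:2])>8: print("high"); z+=.0005; step(c,z,y,f0); break
    if fz<1.2: print("low"); break
while fz<2.5 and z>.1225:
    z-=.0006
    f,m,s=step(c,z,y,f0); fz=f[2]
    c=c+np.clip(f[:2]*.00005,-.0001,.0001)
print(hi)
np.savez("st.npz",c=c,z=z,y=y)
E
```

```text
y0.57 zc127.16 z127.45 f[-0.4  0.6  5.6] m[-0.04  0.22  0.03] t23.02
y0.62 zc127.42 z127.62 f[-0.5 -0.   5.8] m[0.03 0.04 0.03] t23.31
y0.67 zc127.70 z127.81 f[-0.   0.3  4.6] m[ 0.07 -0.04  0.06] t23.59
y0.72 zc127.89 z127.97 f[0.7 0.1 5.2] m[ 0.11 -0.08  0.  ] t23.88
y0.77 zc128.13 z128.15 f[0.1 0.7 4.8] m[ 0.04 -0.1   0.02] t24.16
y0.82 zc128.33 z128.34 f[0.8 0.7 4.7] m[ 0.02 -0.17  0.04] t24.44
y0.87 zc128.53 z128.52 f[1.2 0.1 4.5] m[ 0.03 -0.24  0.04] t24.73
y0.92 zc128.70 z128.72 f[1.1 0.4 3.8] m[ 0.07 -0.24  0.01] t25.01
y0.97 zc128.83 z128.88 f[ 1.7 -0.   4.6] m[ 0.08 -0.25  0.05] t25.29
y1.02 zc129.02 z129.05 f[0.7 0.3 4.9] m[ 0.1  -0.21  0.02] t25.57
y1.07 zc129.23 z129.22 f[1.1 0.5 4.8] m[ 0.08 -0.16  0.05] t25.86
y1.12 zc129.43 z129.42 f[ 0.9 -0.2  4.5] m[ 0.06 -0.19 -0.01] t26.14
y1.17 zc129.61 z129.57 f[ 0.8 -0.2  5.1] m[ 0.09 -0.19  0.03] t26.43
y1.22 zc129.83 z129.76 f[ 0.5 -0.   3.7] m[ 0.16 -0.19  0.04] t26.71
y1.27 zc129.95 z129.90 f[ 0.6 -0.1  3.7] m[ 0.18 -0.21  0.04] t26.99
y1.32 zc130.07 z130.03 f[1.3 0.8 4.4] m[ 0.19 -0.25  0.03] t27.27
y1.37 zc130.24 z130.15 f[1.2 1.  3.2] m[ 0.22 -0.21 -0.01] t27.56
y1.42 zc130.32 z130.13 f[1.1 1.  1.3] m[ 0.17 -0.26  0.01] t27.84
y1.47 zc130.10 z129.80 f[ 0.9  0.8 -0.6] m[ 0.24 -0.13  0.01] t28.12
low
y1.47 zc129.50 z129.30 f[-0.4  0.1 -0.2] m[ 0.11 -0.02 -0.  ] t28.41
y1.47 zc128.90 z128.80 f[ 0.6 -0.4 -0.1] m[ 0.03 -0.02  0.03] t28.69
y1.47 zc128.30 z128.28 f[ 0.1  0.3 -0.3] m[ 0.   -0.02  0.02] t28.98
y1.47 zc127.70 z127.70 f[ 0.5 -0.  -0.1] m[ 0.01 -0.03  0.  ] t29.26
y1.47 zc127.10 z127.10 f[ 0.6  0.3 -0.1] m[ 0.05 -0.03  0.01] t29.54
y1.47 zc126.50 z126.47 f[ 0.9 -0.2 -0.3] m[ 0.06 -0.03 -0.01] t29.82
y1.47 zc125.90 z125.86 f[-0.  -0.4 -0.1] m[ 0.01  0.01 -0.01] t30.11
y1.47 zc125.30 z125.31 f[-0.1  0.3 -0. ] m[ 0.05  0.01 -0.  ] t30.39
y1.47 zc124.70 z125.12 f[-1.   0.1  5.4] m[-0.08  0.39  0.02] t30.68
0.13014594882103261
```

It dropped 5 mm (130.15 to 125.2), so it's in the thread. Now forward.

```bash
python3 - <<'E'
from h import *
f0=np.array([-.04,-.03,-.6]); S=np.load("st.npz"); c=S["c"]; z=float(S["z"]); y=float(S["y"]); y0=y
fz=5.4
while y>y0-.85:
    y-=.06
    z+=np.clip((fz-2)*.00007,-.0004,.0004)-(.0001 if y<y0-.3 and fz<3 else 0)
    f,m,s=step(c,z,y,f0); fz=f[2]
    c=c+np.clip(f[:2]*.00004,-.0001,.0001)
    if abs(fz)>10 or np.hypot(*f[:2])>8 or m[2]>.3: print("high"); break
np.savez("st.npz",c=c,z=z,y=y); print(c,s["gripper_width"],s["joint_positions"].round(2))
E
```

```text
y1.41 zc124.94 z124.97 f[ 0.4 -0.3  2. ] m[ 0.06  0.04 -0.06] t30.96
y1.35 zc124.94 z124.80 f[ 0.2 -0.   0.4] m[ 0.07 -0.04 -0.  ] t31.24
y1.29 zc124.83 z124.69 f[-0.  -0.2  0.1] m[-0.01 -0.01  0.01] t31.52
y1.23 zc124.70 z124.65 f[-0.   0.1 -0.3] m[ 0.01 -0.01 -0.02] t31.81
y1.17 zc124.44 z124.43 f[-0.  -0.1 -0.1] m[ 0.    0.   -0.02] t32.09
y1.11 zc124.19 z124.19 f[ 1.   0.2 -0.3] m[0.01 0.01 0.  ] t32.38
y1.05 zc123.93 z123.93 f[0.1 0.3 0.2] m[-0.02 -0.03  0.01] t32.66
y0.99 zc123.70 z123.79 f[0.2 0.1 0.7] m[-0.04 -0.   -0.01] t32.94
y0.93 zc123.51 z123.61 f[-0.1 -0.   0.8] m[0.02 0.02 0.  ] t33.23
y0.87 zc123.33 z123.46 f[0.2 0.4 1.9] m[ 0.    0.02 -0.02] t33.51
y0.81 zc123.22 z123.32 f[ 0.1 -0.   2.3] m[-0.   -0.01 -0.03] t33.79
y0.75 zc123.14 z123.22 f[ 0.  -0.   2.8] m[-0.04 -0.03 -0.03] t34.08
y0.69 zc123.10 z123.17 f[ 0.3 -0.2  2.7] m[-0.05  0.04 -0.  ] t34.36
y0.63 zc123.05 z123.10 f[ 0.2 -0.1  3.1] m[-0.04  0.04 -0.04] t34.64
y0.57 zc123.13 z123.09 f[-0.2 -0.4  2.3] m[ 0.01  0.01 -0.07] t34.92
[0.45991356 0.05669897] 0.05991707606544414 [-0.47  0.29  0.32  2.14 -0.13  0.73  0.51]
```

```bash
python3 - <<'E'
from h import *
f0=np.array([-.04,-.03,-.6]); S=np.load("st.npz"); c=S["c"]; z=float(S["z"]); y=float(S["y"]); y0=1.47
fz=2.3
while y>y0-1.7:
    y-=.05
    z+=np.clip((fz-2)*.00007,-.0003,.0003)
    f,m,s=step(c,z,y,f0); fz=f[2]
    c=c+np.clip(f[:2]*.00004,-.0001,.0001)
    if abs(fz)>8 or np.hypot(*f[:2])>8 or abs(m[2])>.25 or s['ee_pos'][2]<.1223: print("stop"); break
np.savez("st.npz",c=c,z=z,y=y); print(c,s["gripper_width"],s["joint_positions"].round(2))
E
```

```text
y0.52 zc123.15 z122.98 f[0.4 0.6 1.4] m[ 0.07  0.07 -0.01] t35.21
y0.47 zc123.11 z122.83 f[ 0.   0.5 -1.1] m[ 0.06  0.05 -0.02] t35.49
y0.42 zc122.89 z122.71 f[-0.5  0.3 -0.7] m[ 0.13  0.12 -0.09] t35.77
y0.37 zc122.70 z122.52 f[-0.1  0.9 -2.1] m[ 0.04  0.16 -0.09] t36.06
y0.32 zc122.41 z122.33 f[-1.   0.  -1.7] m[-0.02  0.28 -0.12] t36.34
y0.27 zc122.15 z122.19 f[-1.3 -0.2  0.1] m[-0.1   0.42 -0.09] t36.62
stop
[0.45981325 0.05678696] 0.05986040943017311 [-0.52  0.29  0.38  2.15 -0.16  0.73  0.24]
```

```bash
python3 - <<'E'
from h import *
f0=np.array([-.04,-.03,-.6]); S=np.load("st.npz"); c=S["c"]; z=float(S["z"]); y=float(S["y"])
f,m,s=step(c-[.0001,0],z-.00015,y-.05,f0,5)
env.pause(.2); f,m,s=F(5); print(f-f0,m,s["ee_pos"])
effector.release()
s=env.sense(); print(s["t"],s["wrist_force"],s["gripper_width"])
p=s["ee_pos"]
env.movel(np.array([p[0],p[1],.17]),rate=.1)
env.movel(np.array([p[0],p[1],.24]),rate=.2)
env.pause(.2); shot("fin"); s=env.sense(); print(s["t"],s["ee_pos"])
q,W=cloud("fin")
m=(W[...,2]>.130)&(W[...,2]<.15)&(np.hypot(W[...,0]-.459,W[...,1]-.056)<.036)
a=W[m]; print(m.sum(),np.median(a,0).round(4),cv2.minEnclosingCircle(a[:,:2].astype(np.float32)))
k=a[np.hypot(a[:,0]-.459,a[:,1]-.056)<.025]
print(np.linalg.lstsq(np.c_[k[:,:2]-[.459,.056],np.ones(len(k))],k[:,2],rcond=None)[0].round(4))
E
```

```text
y0.22 zc122.00 z122.01 f[-1.3 -0.3 -0.4] m[-0.11  0.31 -0.07] t36.94
[-1.01345206 -0.3770681   0.05227474] [-0.16942007  0.30341218 -0.0171521 ] [0.4597159  0.05671227 0.12200045]
37.8417 [-0.31009679 -0.40575005 -1.12419325] 0.09189146875833305
39.225 [0.45899757 0.05664527 0.23871067]
4908 [0.4587 0.0576 0.1388] ((0.4590056538581848, 0.05606050044298172), 0.030333232134580612)
[0.0007 0.0004 0.1388]
```

View pics/fin.png

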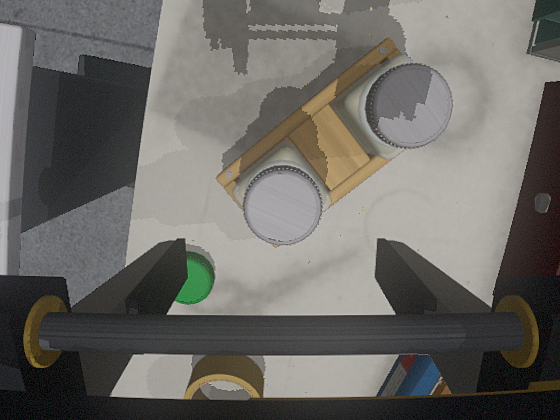

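The lid sits level and centred on the jar, at pixel (283,205). Its top is at about 139.5–140 mm, so lid_mid is at about -7 mm. The tape roll and green lid haven't moved. I'm handing in.

```bash
python3 - <<'E'
from h import *
workorder.finish_job(); print(env.sense()["t"])
E
```

```text
the job is handed in; nothing more can be done
the job is handed in; nothing more can be done
```

The open jar is closed with the bare steel lid, and the job was handed in at about 39 s of the 61 s allowed.

- **Setting and turning back:** I set the lid level on the mouth and turned it anticlockwise about 1.37 rad at a usual 4–5 N of press. One small drop of 1.3 mm came on the way, which I took for a lug slipping off a stop and carried on. The real drop was 5 mm.
- **Turning forward:** I then turned it clockwise about 1.25 rad. The ring was met, and the thread visibly pulled the lid down at the end. Then I let go and backed off.
- **Forces:** Wrist force peaked at about 11 N, for a moment early in the backward turn, when the press ran above the intended 3–5 N.

**Last checks:** The lid is level, with a slope under 0.001, and centred within about 0.2 mm of my rim estimate. The camera depth, corrected for its bias, puts lid_mid between 6.7 and 7.5 mm below the rim, which is inside the snug range.

**Disagreement:** The lid height from the original grasp gives -6.6 mm. The height from the thread and ring contacts gives -7.3 to -7.5 mm. The lid probably slipped a little in the grip; either figure counts as snug.

I touched nothing else on the table. In the last picture the tape roll looked in place, but the cup and the tub were not checked again at the end.

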